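Scoop the counters up against the desk stop

ROBOT

A 7-joint arm with a two-finger parallel gripper is mounted at the origin on the work surface; the furniture and walls round the work are solid. World frame = base frame: x ahead of the robot, y to its left, z up, the work surface at z = 0. Lengths are in m, angles in rad, forces in N, time in s.
With the tool pointing down it reaches from about 0.4 to 0.875 m from the base axis. Payload 4.4 kg.
Tool frame: the origin (TCP) lies between the finger pads; the fingertips stand 8 mm ahead of it and the grasp point (between the pads) lies 11 mm behind it; z points along the fingers, y is the line along which they close (so a half turn about z gives the same grasp; the last joint's range is limited). The gripper opens to 85 mm and grips with 20 to 120 N. Pads are 22 mm wide; open, the fingers measure 114 mm over their backs; the gripper's body (76 mm by 85 mm) begins 54 mm behind the grasp point. The pads swing forward as they close: fully open they stand 13 mm farther back than shut.
Start: joints at [-1.271, 0.628, 0.038, 1.517, -0.027, 0.996, -0.02], TCP at [0.232, 0.607, 0.239] pointing down, gripper open.
Joint ranges: [-3.06, 3.06], [-0.37, 2.12], [-1.25, 1.32], [0.18, 2.47], [-1.1, 4.24], [0.23, 1.98], [-2.94, 2.94]. Speed limits (rad/s): [2.57, 2.57, 3.14, 3.14, 3.14, 3.14, 3.14].

INTERFACE

Orientations are given as a rotation vector (axis times angle).
In Python, from rig import * gives the robot as it stands.
- The arm moves only by the tool servo_tool, never from a script. Its argument "increments" is a list that holds one entry, the list of rows, each a list of 7 numbers: the shift along the world's x, y, z in m, then the turn, a rotation vector about the world's x, y, z in rad, then the finger opening in m, from 0 to 0.0854. In form: [[[dx, dy, dz, rx, ry, rz, hand], ...]]. A call has 1 to 12 rows; each row shifts and turns the commanded pose from where the row before left it; what a row does not reach is not made up. A row lasts 1/10 s, in which the tool goes at most 50 mm and 8.59 degrees, less where a joint would pass 70% of its speed; a pose out of reach is approached as far as the arm can. A call is refused whole if a number of a shift passes 0.05 or a number of a turn 0.15, either way. A call with a gripper value outside its range is refused whole. The fingers move at their own pace and stop on an object; the grip force is fixed at half the most. Time passes only in rows, so rows that do not move let the fingers close. It gives the time, the measured TCP pose, the force, the opening and the grip force at its end, in the units of the state.
- get_state(): the state, without advancing time (a new reading comes with each control period).
- snapshot(name): name is "side" or "top"; returns (picture, depth): 420x560x3 uint8, blue, green, red; 420x560 float32, m along the optical axis (not along the pixel's ray), 0 where there is no reading.
- camera_model(name): a dict with "camera_matrix" (3x3 intrinsics, pixels), "origin" and "orientation" of the camera in the world. Camera axes: x right, y up, looking along -z (the intrinsics and any distortion apply to the point x, -y, -z); pixel columns grow to the right and rows downward; lengths in m; the calibration is good to about 2 mm. A picture is of the moment at which its call begins. camera_model takes no time and is no camera call.
- sign_off(): hands the job in; it is judged then, once.
The state is a dict: "t": time; "joints": joint angles; "joint_vel": joint speeds; "effort": joint torques, N m; "position": TCP position; "tool_rot": TCP orientation; "wrist_force": force on the tool from outside, world axes, zero at the start; "wrist_torque": the same for the moment, N m; "finger_gap": finger opening in m; "grip_force": force on a finger pad.
Only numpy, scipy, OpenCV 4.12 (cv2) and the standard library are available. Lean on these libraries where they do the work, as an engineer would, in place of code of your own. Each camera call takes 0.05 s, during which the arm holds its last target. There are 200 camera calls.

TASK

Gather up the three wooden counters with the flat scoop: push it along the desk so that the counters run up against the wooden stop and on to the pan, all three in one go, without touching them with the fingers. Then lift the loaded scoop clear and set it down level with its pan on the middle of the thick ornate book, all three counters still in the pan, and let go. Leave the jar and the eraser undisturbed.

Things in the scene. Friction and masses are not known exactly. Their poses are not given: they have to be found in the camera images.
- scoop: Loose flat scoop (small dust pan) of plain aluminium with a brown wooden handle, about 0.14 kg, flat on the desk. Origin: under the middle of the pan, at its underside; +x points to the open mouth, z up. Pan 110 mm wide along y (102 inside), from x = -50 mm (back wall, 36 mm high) to x = +50 mm (lip). Side walls 30 mm high, 16 mm at the front, ending at x = +40 mm.
- scoop_grip (a point): Point in the middle of the scoop's handle, where to grip it across its width from above: x = -85 mm, z = +34 mm from the scoop's origin. The handle is a straight bar behind the back wall along the scoop's x, from x = -54 to -142 mm, 22 mm wide (y), from z = 24 to 44 mm.
- scoop_lip (a point): Middle of the scoop's front lip at the underside: x = +50 mm from the scoop's origin. The pan's floor is 4 mm thick; from x = +20 mm it slopes down to this 1.5 mm thick lip. With the pan flat on the desk and the counters against the stop, the lip slides right under them when it is pushed home with about 10 to 18 N.
- desk_stop: Fixed wooden stop: an upright plain light wood board 200 mm long (y), 40 mm high, 18 mm thick, with two small blocks behind it, standing on the desk. Origin: at the foot of the middle of its front face, z up; its flat front face is the plane x = 0 and looks to its own -x, where the counters lie, so the scoop is pushed along the stop's +x.
- counter_0: One of three equal loose wooden counters: a plain flat disc like a smooth pebble, 26 mm across, 10 mm thick, both rims strongly bevelled so that a thin lip runs under it; 15 g. Starts flat on the desk a few cm in front of the stop. Origin: centre of its underside, z up.
- counter_1: One of three equal loose wooden counters: a plain flat disc like a smooth pebble, 26 mm across, 10 mm thick, both rims strongly bevelled so that a thin lip runs under it; 15 g. Starts flat on the desk a few cm in front of the stop. Origin: centre of its underside, z up.
- counter_2: One of three equal loose wooden counters: a plain flat disc like a smooth pebble, 26 mm across, 10 mm thick, both rims strongly bevelled so that a thin lip runs under it; 15 g. Starts flat on the desk a few cm in front of the stop. Origin: centre of its underside, z up.
- ornate_book: Thick book with an ornate cover, 168 x 151 mm, 48 mm thick, lying flat and fixed on the desk. Its flat top, 48 mm above the desk, is where the loaded scoop goes. Origin: centre of its underside. A tall wire file stand (fixed, its near side plate at x = 0.686 m, y = -0.20 m and less, 165 mm high) rises just beyond the book: bring the scoop in from the left.
- powder_jar: Small white-lidded round jar, 42 mm across, 34 mm high, loose, beside the right end of the stop (seen from the robot). Origin: centre of its underside. To be left alone.
- eraser: White eraser, 18 x 43 x 11 mm, loose, beside the left end of the stop (seen from the robot). Origin: centre of its underside. To be left alone.
Not all that is in view belongs to the job. What is shaped like the counter_2 but blue or turquoise is not meant.

How it is judged:
On the way, in this order (a step that is already met when the one before it is completed fails the run):
1. all three counters are on the pan while the scoop is on the desk with its lip at the stop (within 25 mm) (x of counter_0 in the frame of scoop between -0.05 and 0.048 m and y of counter_0 in the frame of scoop between -0.054 and 0.054 m and z of counter_0 in the frame of scoop between -0.003 and 0.03 m and x of counter_1 in the frame of scoop between -0.05 and 0.048 m and y of counter_1 in the frame of scoop between -0.054 and 0.054 m and z of counter_1 in the frame of scoop between -0.003 and 0.03 m and x of counter_2 in the frame of scoop between -0.05 and 0.048 m and y of counter_2 in the frame of scoop between -0.054 and 0.054 m and z of counter_2 in the frame of scoop between -0.003 and 0.03 m and x of scoop_lip in the frame of desk_stop between -0.025 and 0.01 m and height (world z) of scoop below 0.02 m), for 0.1 s.
2. the scoop is lifted clear with all three counters in the pan (x of counter_0 in the frame of scoop between -0.05 and 0.048 m and y of counter_0 in the frame of scoop between -0.054 and 0.054 m and z of counter_0 in the frame of scoop between -0.003 and 0.03 m and x of counter_1 in the frame of scoop between -0.05 and 0.048 m and y of counter_1 in the frame of scoop between -0.054 and 0.054 m and z of counter_1 in the frame of scoop between -0.003 and 0.03 m and x of counter_2 in the frame of scoop between -0.05 and 0.048 m and y of counter_2 in the frame of scoop between -0.054 and 0.054 m and z of counter_2 in the frame of scoop between -0.003 and 0.03 m and height (world z) of scoop above 0.055 m), for 0.2 s.
At the end, for the whole second after the job is handed in: The scoop stands level (within about 6 degrees), released and at rest on top of the ornate book, the middle of its pan within 45 mm of the book's middle, with all three counters in the pan (x of counter_0 in the frame of scoop between -0.05 and 0.048 m and y of counter_0 in the frame of scoop between -0.054 and 0.054 m and z of counter_0 in the frame of scoop between -0.003 and 0.03 m and x of counter_1 in the frame of scoop between -0.05 and 0.048 m and y of counter_1 in the frame of scoop between -0.054 and 0.054 m and z of counter_1 in the frame of scoop between -0.003 and 0.03 m and x of counter_2 in the frame of scoop between -0.05 and 0.048 m and y of counter_2 in the frame of scoop between -0.054 and 0.054 m and z of counter_2 in the frame of scoop between -0.003 and 0.03 m and horizontal distance between scoop and ornate_book below 0.045 m and z of scoop in the frame of ornate_book between 0.044 and 0.054 m and angle between scoop's own z axis and vertical below 0.1 rad and linear speed of each of scoop, counter_0, counter_1, counter_2 below 0.02 m/s); the robot touches nothing.
It fails at once if a counter is touched by the fingers or the arm (contact force between any of the fingers, the arm and counter_0 above 0.3 N or contact force between any of the fingers, the arm and counter_1 above 0.3 N or contact force between any of the fingers, the arm and counter_2 above 0.3 N).
It fails at once if the jar or the eraser is moved more than 20 mm (distance of any of powder_jar, eraser from where it was at the start of the episode above 0.02 m).
It also fails if it takes over 48 s, if anything falls off the work surface, if the arm or the gripper's body presses on something with over 40 N, if the wrist force passes 120 N, or if a joint passes its speed limit or range.

## Working session

There is one attempt and no reset: what is moved stays moved. The work goes in short steps, Python scripts to look and compute and a tool call to move; the robot and the scene stay as the last step left them, time stands still between calls to the robot, and variables do not carry over. Pictures are saved under pics/ and viewed, at most 13 in all, crops included, and the job is handed in when it is done.

Besides the shell and the picture viewer there is one more tool, called after ">>>" by a JSON object that holds its "op" and its "data", one argument or row to a line. servo_tool: Moves the arm, as the interface text tells. Its arguments: {"type":"object","properties":{"increments":{"type":"array"}},"required":["increments"]}

```bash
mkdir -p pics
python3 - <<'E'
from rig import *
import cv2,numpy as np
for n in("top","side"):
    p,d=snapshot(n); cv2.imwrite(f"pics/{n}0.png",p); np.save(f"pics/{n}0.npy",d)
    m=camera_model(n); print(n,m)
s=get_state(); print(s)
E
```

```text
top {'camera_matrix': array([[434.83982309,   0.        , 279.65323336],
       [  0.        , 434.83982309, 209.76546623],
       [  0.        ,   0.        ,   1.        ]]), 'origin': array([ 0.59792004, -0.03964048,  0.88574075]), 'orientation': array([ 0.070794  , -0.05574348, -1.55950594])}
side {'camera_matrix': array([[506.61473831,   0.        , 286.84366556],
       [  0.        , 506.61473831, 204.50696521],
       [  0.        ,   0.        ,   1.        ]]), 'origin': array([0.9181527 , 0.35891005, 0.8600323 ]), 'orientation': array([0.19939718, 0.6636651 , 2.53219635])}
{'t': 0.1, 'joints': array([-1.27081104,  0.6292632 ,  0.03844845,  1.51825938, -0.02701093,
        0.9962842 , -0.01997995]), 'joint_vel': array([ 4.59728020e-04, -1.61482703e-03, -1.69537664e-03, -2.55410511e-03,
       -4.88918523e-04,  1.94257592e-04, -1.65679208e-05]), 'effort': array([ 2.50733414e-03, -5.64537156e+01,  1.23038158e+00, -1.93976158e+01,
        1.13332935e-02,  5.37778586e-03, -4.04085682e-06]), 'position': array([0.23227167, 0.60650751, 0.23847765]), 'tool_rot': array([-5.71304380e-01, -3.08890500e+00,  2.62258108e-03]), 'wrist_force': array([ 0.01672366, -0.206724  , -0.43327755]), 'wrist_torque': array([ 0.0078739 ,  0.05317686, -0.02364415]), 'grip_force': 0.0, 'finger_gap': 0.08535950265433113}
```

View pics/top0.png

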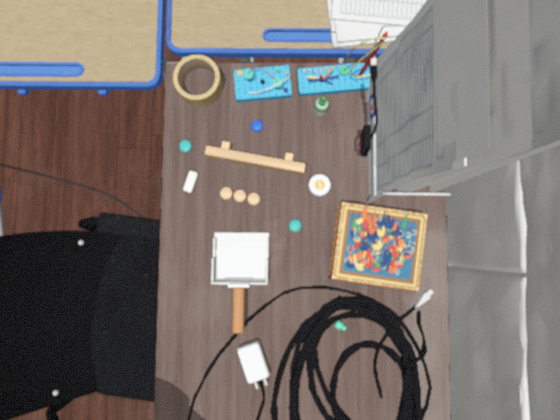

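View pics/side0.png

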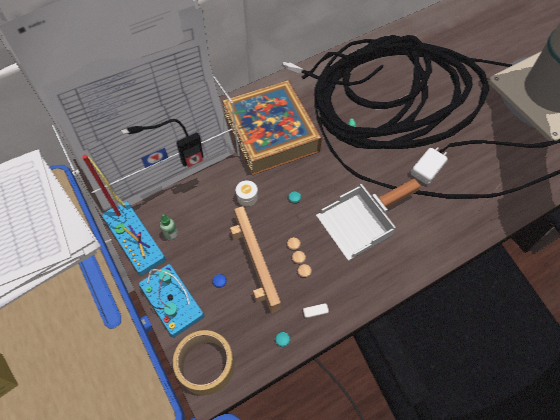

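In the top picture, the wooden counters are at (226,193), (240,196) and (253,199). The possible look-alikes are turquoise discs at (185,146) and (295,226), a blue one at (257,126), and the jar at (320,185). I choose the three wooden ones. The scoop's pan is at (240,258) with its handle at (238,310), the stop runs from (206,151) to (304,168), and the book is at (380,245).

```bash
cat > h.py <<'E'
import cv2,numpy as np
from scipy.spatial.transform import Rotation as R
from rig import *
def ray(n,u,v):
    m=camera_model(n);K=m["camera_matrix"]
    d=np.array([(u-K[0,2])/K[0,0],-(v-K[1,2])/K[1,1],-1.])
    return m["origin"],R.from_rotvec(m["orientation"]).apply(d)
def onz(n,u,v,z):
    o,d=ray(n,u,v); return o+d*(z-o[2])/d[2]
def world(n,u,v,D):
    o,d=ray(n,u,v); return o+d*D[int(v),int(u)]
def cloud(n,D):
    v,u=np.mgrid[0:420,0:560]; m=camera_model(n);K=m["camera_matrix"]
    c=np.stack([(u-K[0,2])/K[0,0],-(v-K[1,2])/K[1,1],-np.ones_like(u,float)],-1)*D[...,None]
    return (c.reshape(-1,3)@R.from_rotvec(m["orientation"]).as_matrix().T+m["origin"]).reshape(420,560,3)
E
python3 - <<'E'
from h import *
D=np.load("pics/top0.npy");P=cloud("top",D);I=cv2.imread("pics/top0.png")
def rect(name,sl,zlo,zhi,mask=None):
    Q=P[sl].reshape(-1,3); k=(Q[:,2]>zlo)&(Q[:,2]<zhi)
    if mask is not None: k&=mask[sl].ravel()
    Q=Q[k]; r=cv2.minAreaRect(Q[:,:2].astype(np.float32)*1000)
    print(name,len(Q),np.round(Q.mean(0),4),np.round(cv2.boxPoints(r)).tolist(),np.round(r[0],1),np.round(r[1],1),round(r[2],2))
hsv=cv2.cvtColor(I,cv2.COLOR_BGR2HSV)
print("desk z",np.median(P[210:225,200:280,2]))
rect("book",np.s_[195:300,325:435],.04,.056)
rect("stoptop",np.s_[140:180,195:312],.034,.046)
rect("handle",np.s_[288:340,225:252],.036,.052)
rect("pan walls",np.s_[225:292,205:275],.008,.045)
rect("pan back",np.s_[225:292,205:275],.031,.042)
orange=(hsv[...,0]<22)&(hsv[...,1]>70)&(hsv[...,2]>130)
for c in((226,193),(240,196),(253,199)):
    s=np.s_[c[1]-6:c[1]+7,c[0]-6:c[0]+7]
    v,u=np.nonzero(orange[s]); uu,vv=u.mean()+c[0]-6,v.mean()+c[1]-6
    print("counter",len(u),uu,vv,np.round(onz("top",uu,vv,.009),4))
print("jar",onz("top",320,185,.034)); print("eraser",onz("top",190,181,.011))
cv2.imwrite("pics/crop0.png",cv2.resize(I[135:345,170:330],None,fx=2.8,fy=2.8,interpolation=cv2.INTER_CUBIC))
E
```

```text
desk z 6.808995998536238e-05
book 6941 [ 0.5976 -0.2224  0.0487] [[478.0, -292.0], [683.0, -319.0], [705.0, -152.0], [501.0, -125.0]] [ 591.8 -221.9] [168.4 206. ] 82.3
stoptop 939 [0.767  0.0194 0.0399] [[728.0, -92.0], [755.0, -98.0], [804.0, 114.0], [776.0, 120.0]] [765.7  10.7] [217.6  27.9] 77.08
handle 515 [0.4726 0.0468 0.0436] [[431.0, 36.0], [515.0, 36.0], [515.0, 58.0], [431.0, 59.0]] [473.2  47.3] [22.5 83.5] 89.85
pan walls 515 [0.5429 0.0518 0.029 ] [[508.0, 102.0], [509.0, -8.0], [611.0, -7.0], [610.0, 103.0]] [559.5  47.5] [102.8 110.1] 0.58
pan back 146 [0.5262 0.0468 0.0357] [[508.0, -8.0], [570.0, -8.0], [571.0, 101.0], [509.0, 102.0]] [539.4  46.9] [109.5  62.3] 89.55
counter 75 226.90666666666667 191.84 [0.7042 0.0767 0.009 ]
counter 73 239.93150684931507 194.83561643835617 [0.6984 0.0501 0.009 ]
counter 79 253.36708860759495 198.0379746835443 [0.6921 0.0227 0.009 ]
jar [ 0.71654614 -0.11015624  0.034     ]
eraser [0.72544883 0.15203344 0.011     ]
```

View pics/crop0.png

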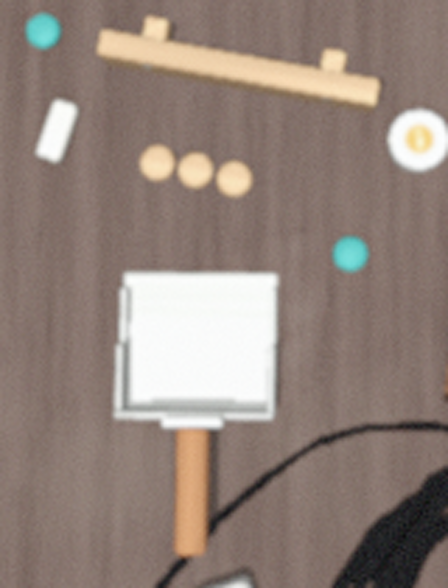

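The crop confirms three wooden discs, at crop (157,162), (195,170) and (233,178). The stop runs above them and is slightly turned. I'll refine the angles and edges next.

Run:
```python
from h import *
D=np.load("pics/top0.npy");P=cloud("top",D)
f=lambda u,v,z:onz("top",170+u/2.8,135+v/2.8,z)
for n,a in dict(stopFL=(98,55,.04),stopFR=(376,105,.04),stopBR=(380,80,.04),stopBL=(103,30,.04),lipL=(125,273,.002),lipR=(278,273,.002),backL=(115,417,.036),backR=(274,419,.036),handL=(176,553,.044),handR=(206,553,.044),handTopL=(178,430,.044),handTopR=(208,430,.044)).items(): print(n,np.round(f(*a),4))
b=[onz("top",*c,.048) for c in((341,201),(428,208),(420,290),(332,281))]
print(np.round(b,4),np.mean(b,0))
# stop front edge from depth
pts=[]
for u in range(210,300,4):
    v=[v for v in range(145,178) if .03<P[v,u,2]<.05]
    if v: pts.append(onz("top",u,max(v)+.5,.04)[:2])
pts=np.array(pts); k=np.polyfit(pts[:,1],pts[:,0],1); print("front x = %.4f y + %.4f"%tuple(k),np.std(pts[:,0]-np.polyval(k,pts[:,1])))
# side view cross-check
for n,a in dict(lip1=(351,257,.002),lip2=(317,216,.002),handEnd=(420,183,.044),c0=(294,243,.009),c1=(299,257,.009),c2=(305,270,.009)).items(): print("side",n,np.round(onz("side",*a),4))
```

```text
stopFL [0.774  0.1174 0.04  ]
stopFR [ 0.7402 -0.0787  0.04  ]
stopBR [ 0.7579 -0.0814  0.04  ]
stopBL [0.7919 0.1143 0.04  ]
lipL [0.6216 0.1009 0.002 ]
lipR [ 0.6228 -0.0102  0.002 ]
backL [0.5212 0.1002 0.036 ]
backR [ 0.5211 -0.0099  0.036 ]
handL [0.431  0.0552 0.044 ]
handR [0.4313 0.0349 0.044 ]
handTopL [0.5136 0.0555 0.044 ]
handTopR [0.5138 0.0349 0.044 ]
[[ 0.6838 -0.1497  0.048 ]
 [ 0.6719 -0.3171  0.048 ]
 [ 0.5154 -0.2994  0.048 ]
 [ 0.5304 -0.1324  0.048 ]] [ 0.6003818  -0.22465715  0.048     ]
front x = 0.1759 y + 0.7536 0.0005808085553815512
side lip1 [0.6149 0.1015 0.002 ]
side lip2 [ 0.6229 -0.0026  0.002 ]
side handEnd [0.4297 0.0543 0.044 ]
side c0 [0.6926 0.0266 0.009 ]
side c1 [0.6993 0.0553 0.009 ]
side c2 [0.7032 0.0825 0.009 ]
```

>>> {"op": "servo_tool", "data": {
  "increments": [
    [[0.016, -0.035, -0.005, 0, 0, 0.031, 0.06], [0.016, -0.035, -0.005, 0, 0, 0.031, 0.06], [0.016, -0.035, -0.005, 0, 0, 0.031, 0.06], [0.016, -0.035, -0.005, 0, 0, 0.031, 0.06], [0.016, -0.035, -0.005, 0, 0, 0.031, 0.06], [0.016, -0.035, -0.005, 0, 0, 0.031, 0.06], [0.016, -0.035, -0.005, 0, 0, 0.031, 0.06], [0.016, -0.035, -0.005, 0, 0, 0.031, 0.06], [0.016, -0.035, -0.005, 0, 0, 0.031, 0.06], [0.016, -0.035, -0.005, 0, 0, 0.031, 0.06], [0.016, -0.035, -0.005, 0, 0, 0.031, 0.06], [0.016, -0.035, -0.005, 0, 0, 0.026, 0.06]]
  ]
}}

```text
t: 1.3
position: [0.4248, 0.1855, 0.179]
tool_rot: [0.004, -3.141, 0.0]
wrist_force: [0.1, 0.8, 0.1]
finger_gap: 0.0599
grip_force: 0.0
```

>>> {"op": "servo_tool", "data": {
  "increments": [
    [[0.0125, -0.028, -0.01, 0, 0, 0, 0.06], [0.0125, -0.028, -0.01, 0, 0, 0, 0.06], [0.0125, -0.028, -0.01, 0, 0, 0, 0.06], [0.0125, -0.028, -0.01, 0, 0, 0, 0.06], [0.0125, -0.028, -0.01, 0, 0, 0, 0.06], [0, 0, -0.02, 0, 0, 0, 0.06], [0, 0, -0.02, 0, 0, 0, 0.06], [0, 0, -0.01, 0, 0, 0, 0.06], [0, 0, 0, 0, 0, 0, 0.06]]
  ]
}}

```text
t: 2.2
position: [0.4859, 0.047, 0.0781]
tool_rot: [0.002, -3.139, 0.001]
wrist_force: [-0.4, 0.3, -0.4]
finger_gap: 0.0598
grip_force: 0.0
```

Run:
```python
from h import *
p,d=snapshot("side"); cv2.imwrite("pics/s1.png",cv2.resize(p[80:320,220:500],None,fx=2.5,fy=2.5));
```

```text
(no output)
```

View pics/s1.png

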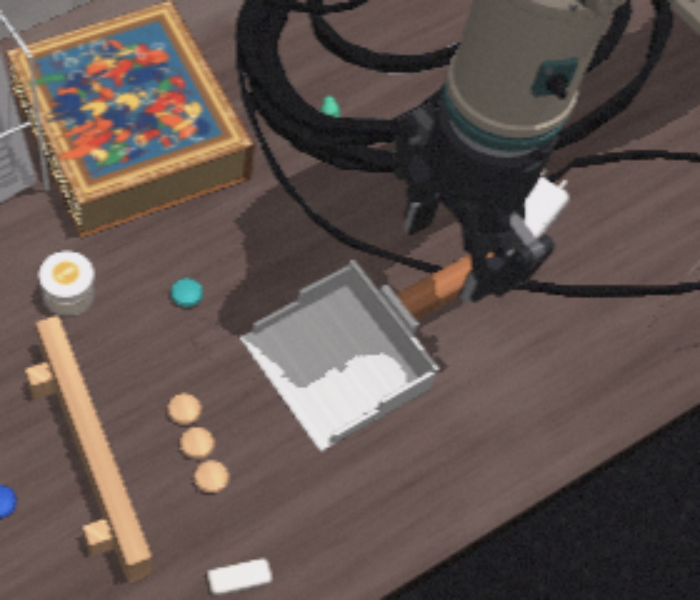

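The crop shows the fingers at about (450,250), either side of the handle (450,285). The way down is clear.

>>> {"op": "servo_tool", "data": {
  "increments": [
    [[0, 0, -0.02, 0, 0, 0, 0.06], [0, 0, -0.02, 0, 0, 0, 0.06], [0, 0, -0.012, 0, 0, 0, 0.06], [0, 0, 0, 0, 0, 0, 0.04], [0, 0, 0, 0, 0, 0, 0.01], [0, 0, 0, 0, 0, 0, 0.01], [0, 0, 0, 0, 0, 0, 0.01], [0, 0, 0, 0, 0, 0, 0.01]]
  ]
}}

```text
t: 3.05
position: [0.4876, 0.0473, 0.0282]
tool_rot: [-0.002, 3.14, 0.001]
wrist_force: [-0.9, 1.0, 6.9]
finger_gap: 0.0211
grip_force: 60.1
```

>>> {"op": "servo_tool", "data": {
  "increments": [
    [[0.003, 0.005, 0.001, 0, 0, -0.023, 0.01], [0.003, 0.005, 0, 0, 0, -0.025, 0.01], [0.003, 0.005, 0, 0, 0, -0.025, 0.01], [0.003, 0.005, 0, 0, 0, -0.025, 0.01], [0.003, 0.005, 0, 0, 0, -0.025, 0.01], [0.003, 0.005, 0, 0, 0, -0.025, 0.01], [0.003, 0.005, 0, 0, 0, -0.025, 0.01], [0.003, 0.002, 0, 0, 0, 0, 0.01], [0, 0, 0, 0, 0, 0, 0.01]]
  ]
}}

```text
t: 3.95
position: [0.5114, 0.0851, 0.0283]
tool_rot: [0.269, 3.13, 0.001]
wrist_force: [-2.4, -1.1, 4.8]
finger_gap: 0.0205
grip_force: 59.9
```

Run:
```python
from h import *
p,d=snapshot("top"); cv2.imwrite("pics/t2.png",cv2.resize(p[130:330,160:340],None,fx=3,fy=3,interpolation=cv2.INTER_CUBIC)); 
s=get_state();print(s['position'],s['tool_rot'],s['wrist_force'])
```

```text
[0.51139299 0.08503412 0.02831837] [2.68558803e-01 3.12958626e+00 1.39054446e-03] [-1.68557527  0.22874531  4.08460945]
```

View pics/t2.png

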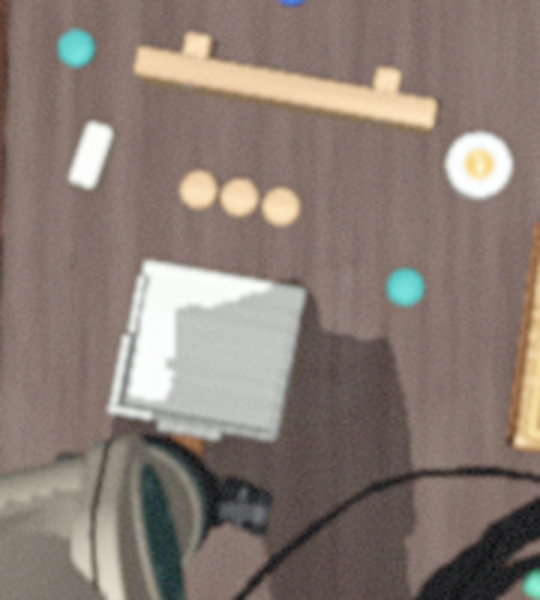

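Top crop: the lip runs from (145,262) to (305,288), square to the push direction, and its centre line meets the middle counter at (239,198). I'll push along the stop's normal.

>>> {"op": "servo_tool", "data": {
  "increments": [
    [[0.0079, -0.0014, 0, 0, 0, -0.005, 0.01], [0.0079, -0.0014, 0, 0, 0, 0, 0.01], [0.0079, -0.0014, 0, 0, 0, 0, 0.01], [0.0059, -0.001, 0, 0, 0, 0, 0.01], [0.0059, -0.001, 0, 0, 0, 0, 0.01], [0.0059, -0.001, 0, 0, 0, 0, 0.01], [0.0059, -0.001, 0, 0, 0, 0, 0.01], [0.0059, -0.001, 0, 0, 0, 0, 0.01], [0.0059, -0.001, 0, 0, 0, 0, 0.01], [0.0059, -0.001, 0, 0, 0, 0, 0.01], [0.0059, -0.001, 0, 0, 0, 0, 0.01], [0.0059, -0.001, 0, 0, 0, 0, 0.01]]
  ]
}}

```text
t: 5.2
position: [0.5859, 0.0724, 0.0284]
tool_rot: [-0.275, -3.125, -0.002]
wrist_force: [-5.6, 0.6, 8.3]
finger_gap: 0.021
grip_force: 60.6
```

Run:
```python
from h import *
p,d=snapshot("top"); cv2.imwrite("pics/t3.png",cv2.resize(p[130:330,160:340],None,fx=3,fy=3,interpolation=cv2.INTER_CUBIC)); 
s=get_state();print(s['position'],s['tool_rot'],s['wrist_force'])
```

```text
[0.58806671 0.0720549  0.02841575] [-2.75802980e-01 -3.12880614e+00 -2.09717943e-03] [ 0.43265895 -0.34067492  0.31523944]
```

View pics/t3.png

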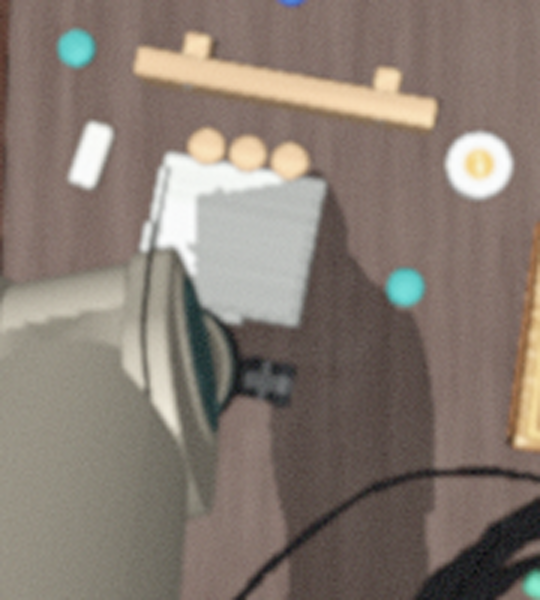

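The three counters ride in front of the lip at (206,145), (247,153) and (289,160), inside the pan's width. I'll keep pushing, slower.

>>> {"op": "servo_tool", "data": {
  "increments": [
    [[0.0039, -0.0007, 0, 0, 0, 0, 0.01], [0.0039, -0.0007, 0, 0, 0, 0, 0.01], [0.0039, -0.0007, 0, 0, 0, 0, 0.01], [0.0039, -0.0007, 0, 0, 0, 0, 0.01], [0.0039, -0.0007, 0, 0, 0, 0, 0.01], [0.0039, -0.0007, 0, 0, 0, 0, 0.01], [0.0039, -0.0007, 0, 0, 0, 0, 0.01]]
  ]
}}

```text
t: 5.95
position: [0.6128, 0.0676, 0.0284]
tool_rot: [-0.275, -3.125, -0.002]
wrist_force: [-6.6, 0.6, 8.9]
finger_gap: 0.0211
grip_force: 60.6
```

>>> {"op": "servo_tool", "data": {
  "increments": [
    [[0.003, -0.0005, 0, 0, 0, 0, 0.01], [0.003, -0.0005, 0, 0, 0, 0, 0.01], [0.003, -0.0005, 0, 0, 0, 0, 0.01], [0.003, -0.0005, 0, 0, 0, 0, 0.01]]
  ]
}}

```text
t: 6.35
position: [0.6252, 0.0655, 0.0284]
tool_rot: [-0.275, -3.126, -0.002]
wrist_force: [-5.7, 0.2, 7.9]
finger_gap: 0.0208
grip_force: 60.4
```

Run:
```python
from h import *
p,d=snapshot("top"); q,e=snapshot("side")
a=cv2.resize(p[135:235,190:320],None,fx=3,fy=3,interpolation=cv2.INTER_CUBIC)
b=cv2.resize(q[190:320,210:370],(390,317),interpolation=cv2.INTER_CUBIC)
c=np.zeros((317,790,3),np.uint8);c[:300,:390]=a;c[:,400:]=b
cv2.imwrite("pics/t4.png",c)
s=get_state();print(s['position'],s['tool_rot'],s['wrist_force'])
```

```text
[0.62660308 0.06526786 0.02843036] [-2.75579208e-01 -3.12814943e+00 -1.97299875e-03] [-4.02071751  0.79807217  5.58931902]
```

View pics/t4.png

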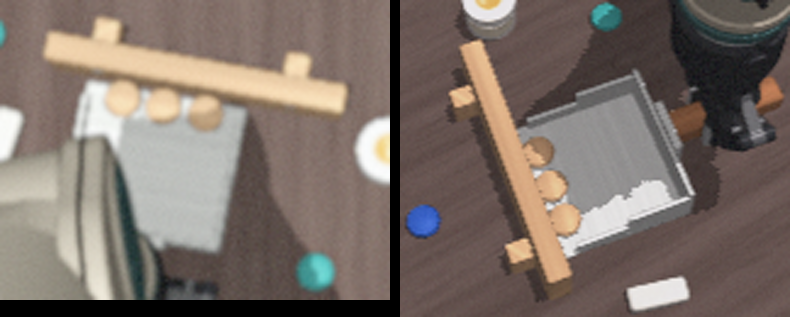

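The lip is under all three counters, seen in the left panel at (122,98), (163,104) and (205,112). I'll push home until the force rises.

>>> {"op": "servo_tool", "data": {
  "increments": [
    [[0.002, -0.0003, 0, 0, 0, 0, 0.01], [0.002, -0.0003, 0, 0, 0, 0, 0.01], [0, 0, 0, 0, 0, 0, 0.01]]
  ]
}}

```text
t: 6.75
position: [0.6287, 0.065, 0.0284]
tool_rot: [-0.275, -3.125, -0.002]
wrist_force: [-8.4, 0.5, 10.2]
finger_gap: 0.0205
grip_force: 60.7
```

>>> {"op": "servo_tool", "data": {
  "increments": [
    [[0.002, -0.0003, 0, 0, 0, 0, 0.01], [0.002, -0.0003, 0, 0, 0, 0, 0.01], [0, 0, 0, 0, 0, 0, 0.01]]
  ]
}}

```text
t: 7.05
position: [0.6288, 0.0649, 0.0284]
tool_rot: [-0.274, -3.117, -0.001]
wrist_force: [-17.0, 2.4, 17.1]
finger_gap: 0.0206
grip_force: 61.8
```

>>> {"op": "servo_tool", "data": {
  "increments": [
    [[-0.002, 0.0003, 0, 0, 0, 0, 0.01], [-0.002, 0.0003, 0, 0, 0, 0, 0.01], [-0.001, 0.0002, 0, 0, 0, 0, 0.01], [-0.001, 0.0002, 0, 0, 0, 0, 0.01], [-0.001, 0.0002, 0, 0, 0, 0, 0.01], [-0.001, 0.0002, 0, 0, 0, 0, 0.01], [-0.001, 0.0002, 0, 0, 0, 0, 0.01], [-0.001, 0.0002, 0, 0, 0, 0, 0.01]]
  ]
}}

```text
t: 7.85
position: [0.6261, 0.0644, 0.0284]
tool_rot: [0.278, 3.127, 0.0]
wrist_force: [1.8, 0.1, 0.8]
finger_gap: 0.0209
grip_force: 59.5
```

Run:
```python
from h import *
p,d=snapshot("top"); q,e=snapshot("side")
a=cv2.resize(p[135:235,190:320],None,fx=3,fy=3,interpolation=cv2.INTER_CUBIC)
b=cv2.resize(q[190:320,210:370],(390,317),interpolation=cv2.INTER_CUBIC)
c=np.zeros((317,790,3),np.uint8);c[:300,:390]=a;c[:,400:]=b
cv2.imwrite("pics/t5.png",c)
s=get_state();print(s['position'],s['tool_rot'],s['wrist_force'])
```

```text
[0.62573229 0.06441419 0.02840421] [2.77610097e-01 3.12799409e+00 1.97961150e-04] [1.25006298 0.13760971 0.89713243]
```

View pics/t5.png

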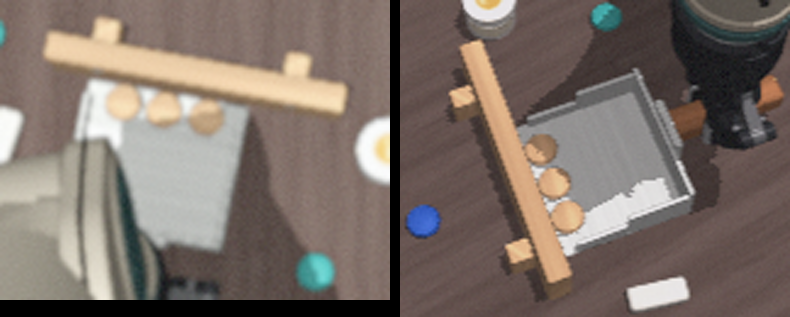

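All three counters came back with the pan and are clear of the stop. Next I tilt the mouth up and lift.

>>> {"op": "servo_tool", "data": {
  "increments": [
    [[-0.001, 0.0002, 0.001, -0.0026, -0.0148, 0, 0.01], [-0.001, 0.0002, 0.001, -0.0026, -0.0148, 0, 0.01], [-0.001, 0.0002, 0.002, -0.0026, -0.0148, 0, 0.01], [-0.001, 0.0002, 0.002, -0.0026, -0.0148, 0, 0.01], [-0.001, 0.0002, 0.003, -0.0026, -0.0148, 0, 0.01], [-0.001, 0.0002, 0.003, -0.0026, -0.0148, 0, 0.01], [-0.001, 0.0002, 0.004, -0.0026, -0.0148, 0, 0.01], [-0.001, 0.0002, 0.005, -0.0026, -0.0148, 0, 0.01], [-0.001, 0.0002, 0.006, -0.0026, -0.0148, 0, 0.01], [-0.001, 0.0002, 0.008, -0.0026, -0.0148, 0, 0.01], [-0.001, 0.0002, 0.008, 0, 0, 0, 0.01], [-0.001, 0.0002, 0.008, 0, 0, 0, 0.01]]
  ]
}}

```text
t: 9.15
position: [0.6131, 0.067, 0.0802]
tool_rot: [0.264, 2.98, -0.019]
wrist_force: [0.0, -0.2, -1.5]
finger_gap: 0.0212
grip_force: 59.2
```

>>> {"op": "servo_tool", "data": {
  "increments": [
    [[0, 0, 0.01, 0, 0, 0, 0.01], [0, 0, 0.01, 0, 0, 0, 0.01], [0, 0, 0.01, 0, 0, 0, 0.01], [0, 0, 0.01, 0, 0, 0, 0.01], [0, 0, 0.01, 0, 0, 0, 0.01], [0, 0, 0.01, 0, 0, 0, 0.01], [0, 0, 0.008, 0, 0, 0, 0.01], [0, 0, 0.005, 0, 0, 0, 0.01], [0, 0, 0, 0, 0, 0, 0.01]]
  ]
}}

```text
t: 10.05
position: [0.6136, 0.067, 0.1532]
tool_rot: [0.264, 2.979, -0.019]
wrist_force: [1.3, 0.5, -2.2]
finger_gap: 0.0209
grip_force: 59.1
```

Run:
```python
from h import *
p,d=snapshot("top"); q,e=snapshot("side")
a=p[130:290,180:440]; a=cv2.resize(a,(390,240),interpolation=cv2.INTER_CUBIC)
b=cv2.resize(q[70:320,200:450],(400,400),interpolation=cv2.INTER_CUBIC)
c=np.zeros((400,800,3),np.uint8);c[:240,:390]=a;c[:,400:]=b
cv2.imwrite("pics/t6.png",c)
s=get_state();print(s['position'],s['tool_rot'],s['wrist_force'])
```

```text
[0.61282763 0.06687638 0.15210877] [ 0.26422024  2.98070371 -0.01940946] [ 0.31172585  0.48281886 -2.30967027]
```

View pics/t6.png

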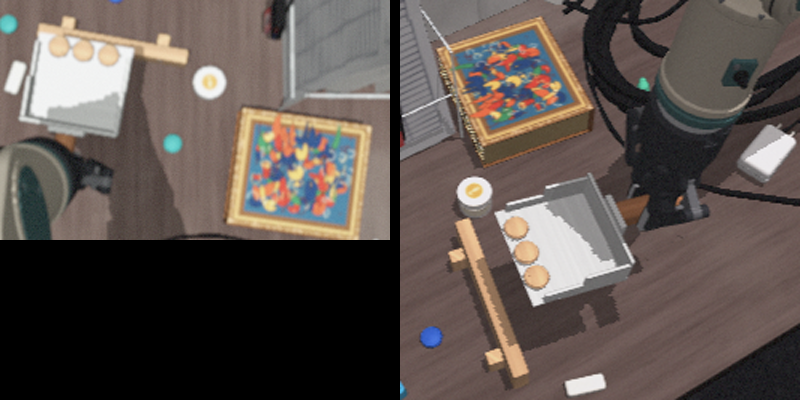

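Both panels show the scoop lifted with all three counters near the mouth, at side-panel (515,228), (526,252) and (536,277). I carry it gently: back first, then right to the book.

>>> {"op": "servo_tool", "data": {
  "increments": [
    [[-0.003, 0, 0, 0, 0, 0, 0.01], [-0.006, 0, 0, 0, 0, 0, 0.01], [-0.009, 0, 0, 0, 0, 0, 0.01], [-0.012, -0.003, 0, 0, 0, 0, 0.01], [-0.012, -0.006, 0, 0, 0, 0, 0.01], [-0.012, -0.009, 0, 0, 0, 0, 0.01], [-0.012, -0.012, 0, 0, 0, 0, 0.01], [-0.012, -0.015, 0, 0, 0, 0, 0.01], [-0.009, -0.015, 0, 0, 0, 0, 0.01], [-0.006, -0.015, 0, 0, 0, 0, 0.01], [-0.003, -0.015, 0, 0, 0, 0, 0.01], [-0.003, -0.015, 0, 0, 0, 0, 0.01]]
  ]
}}

```text
t: 11.35
position: [0.5129, -0.0385, 0.1523]
tool_rot: [0.264, 2.981, -0.019]
wrist_force: [-0.9, -0.2, -1.7]
finger_gap: 0.0208
grip_force: 59.1
```

>>> {"op": "servo_tool", "data": {
  "increments": [
    [[0, -0.015, 0, 0, 0, 0, 0.01], [0, -0.018, 0, 0, 0, 0, 0.01], [0, -0.018, 0, 0, 0, 0, 0.01], [0, -0.018, 0, 0, 0, 0, 0.01], [0, -0.018, 0, 0, 0, 0, 0.01], [0, -0.018, 0, 0, 0, 0, 0.01], [0, -0.018, 0, 0, 0, 0, 0.01], [0, -0.015, 0, 0, 0, 0, 0.01], [0, -0.012, 0, 0, 0, 0, 0.01], [0, -0.009, 0, 0, 0, 0, 0.01], [0, -0.005, 0, 0, 0, 0, 0.01], [0, 0, 0, 0, 0, 0, 0.01]]
  ]
}}

```text
t: 12.55
position: [0.5139, -0.2025, 0.1523]
tool_rot: [0.265, 2.98, -0.019]
wrist_force: [0.3, -0.2, -1.6]
finger_gap: 0.0212
grip_force: 59.1
```

Run:
```python
from h import *
p,d=snapshot("top"); q,e=snapshot("side")
a=p[170:330,230:450]; a=cv2.resize(a,(390,284),interpolation=cv2.INTER_CUBIC)
b=cv2.resize(q[30:230,190:390],(400,400),interpolation=cv2.INTER_CUBIC)
c=np.zeros((400,800,3),np.uint8);c[:284,:390]=a;c[:,400:]=b
cv2.imwrite("pics/t7.png",c)
s=get_state();print(s['position'],s['tool_rot'],s['wrist_force'])
```

```text
[ 0.51406021 -0.20133101  0.15224336] [ 0.26303525  2.9805408  -0.01835446] [ 0.45038532 -0.06400655 -1.90939062]
```

View pics/t7.png

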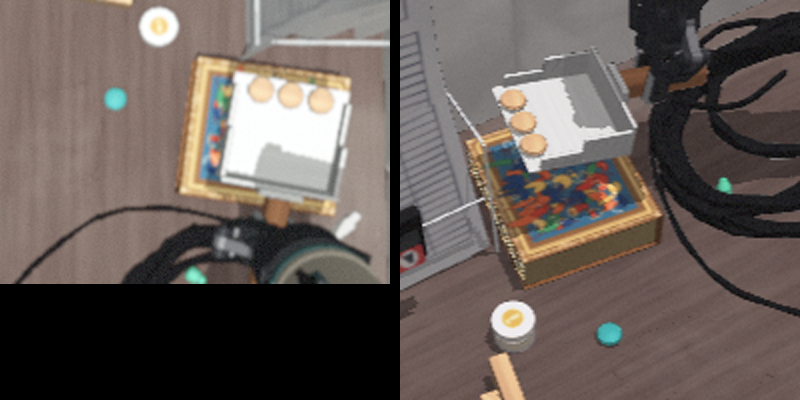

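The loaded scoop is over the book with all three counters inside. I lower it and level it slowly.

>>> {"op": "servo_tool", "data": {
  "increments": [
    [[0, -0.001, -0.003, 0, 0, 0, 0.01], [0, -0.002, -0.005, 0, 0, 0, 0.01], [0, -0.002, -0.006, 0.0026, 0.0148, 0, 0.01], [0, -0.001, -0.006, 0.0026, 0.0148, 0, 0.01], [0, 0, -0.006, 0.0026, 0.0148, 0, 0.01], [0, 0, -0.006, 0.0026, 0.0148, 0, 0.01], [0, 0, -0.006, 0.0026, 0.0148, 0, 0.01], [0, 0, -0.006, 0.0026, 0.0148, 0, 0.01], [0, 0, -0.005, 0.0026, 0.0148, 0, 0.01], [0, 0, -0.005, 0.0026, 0.0148, 0, 0.01], [0, 0, -0.004, 0.0026, 0.0148, 0, 0.01], [0, 0, -0.003, 0.0026, 0.0148, 0, 0.01]]
  ]
}}

```text
t: 13.85
position: [0.5141, -0.2081, 0.091]
tool_rot: [-0.277, -3.128, -0.0]
wrist_force: [-0.4, -0.7, -1.7]
finger_gap: 0.0207
grip_force: 59.1
```

>>> {"op": "servo_tool", "data": {
  "increments": [
    [[0, 0, -0.003, 0, 0, 0, 0.01], [0, 0, -0.003, 0, 0, 0, 0.01], [0, 0, -0.003, 0, 0, 0, 0.01], [0, 0, -0.002, 0, 0, 0, 0.01], [0, 0, -0.002, 0, 0, 0, 0.01], [0, 0, -0.001, 0, 0, 0, 0.01], [0, 0, 0, 0, 0, 0, 0.01]]
  ]
}}

```text
t: 14.55
position: [0.514, -0.2081, 0.0772]
tool_rot: [-0.277, -3.129, -0.0]
wrist_force: [-0.6, -0.2, -1.7]
finger_gap: 0.0209
grip_force: 59.1
```

>>> {"op": "servo_tool", "data": {
  "increments": [
    [[0, 0, -0.001, 0, 0, 0, 0.01], [0, 0, -0.001, 0, 0, 0, 0.01], [0, 0, 0, 0, 0, 0, 0.01]]
  ]
}}

```text
t: 14.85
position: [0.5141, -0.2081, 0.0763]
tool_rot: [0.277, 3.129, -0.0]
wrist_force: [-3.3, 1.0, 6.6]
finger_gap: 0.0208
grip_force: 60.5
```

It touched down at 6.6 N. I open and withdraw upward.

>>> {"op": "servo_tool", "data": {
  "increments": [
    [[0, 0, 0.0005, 0, 0, 0, 0.024], [0, 0, 0, 0, 0, 0, 0.03], [0, 0, 0, 0, 0, 0, 0.045], [0, 0, 0, 0, 0, 0, 0.06], [0, 0, 0, 0, 0, 0, 0.06], [0, 0, 0.01, 0, 0, 0, 0.06], [0, 0, 0.02, 0, 0, 0, 0.06], [-0.005, 0, 0.03, 0, 0, 0, 0.06], [-0.005, 0, 0.03, 0, 0, 0, 0.06], [0, 0, 0.03, 0, 0, 0, 0.06], [0, 0, 0.01, 0, 0, 0, 0.06], [0, 0, 0, 0, 0, 0, 0.06]]
  ]
}}

```text
t: 16.05
position: [0.5051, -0.2085, 0.2077]
tool_rot: [0.277, 3.126, -0.002]
wrist_force: [0.2, 0.0, 0.1]
finger_gap: 0.0601
grip_force: 0.0
```

Run:
```python
from h import *
p,d=snapshot("top"); q,e=snapshot("side")
a=p[170:330,230:450]; a=cv2.resize(a,(390,284),interpolation=cv2.INTER_CUBIC)
b=cv2.resize(q[30:230,190:390],(400,400),interpolation=cv2.INTER_CUBIC)
c=np.zeros((400,800,3),np.uint8);c[:284,:390]=a;c[:,400:]=b
cv2.imwrite("pics/t8.png",c)
s=get_state();print(s['position'],s['wrist_force'],s['finger_gap'])
```

```text
[ 0.50353589 -0.20791503  0.20523554] [ 0.6642675  -0.16227641 -0.9857432 ] 0.06011372504932012
```

View pics/t8.png

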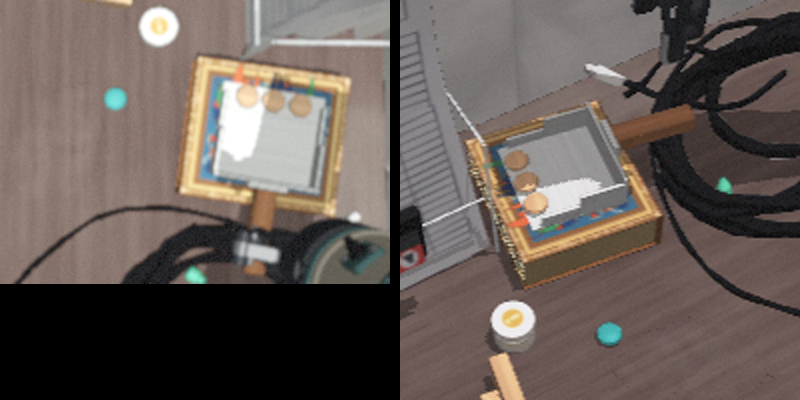

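The scoop lies level and centred on the book, with all three counters in the pan at left-panel (248,96), (274,100) and (300,105). The gripper is clear, so I hand the job in.

```bash
python3 -c "
from rig import *
print(sign_off())"
```

```text
the job is handed in; nothing more can be done
None
```

The job is handed in, though sign-off gave no verdict: the scoop is released level in the middle of the book with all three counters in its pan, and the jar and eraser were not touched.

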